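# Turn the press's control board over in the rework frame

### The arm

A 6-joint arm with a two-finger parallel gripper is mounted at the origin on the work surface. World frame = base frame: x ahead of the robot, y to its left, z up, the work surface at z = 0. Lengths are in m, angles in rad, forces in N, time in s.
With the tool pointing down it reaches from about 0.35 to 0.85 m from the base axis. Payload 8.1 kg.
Tool frame: the origin (TCP) lies midway between the tips of the shut fingers; the grasp point (between the pads) lies 19 mm behind it; z points along the fingers, y is the direction in which the jaws open and shut (so a half turn about z gives the same grasp; the last joint's range is limited). The gripper opens to 93 mm and grips with 3 to 60 N. Pads are 15 mm wide; open, the fingers measure 128 mm over their backs; the gripper's body (75 mm by 188 mm) begins 65 mm behind the grasp point.
Start: joints at [1.204, 0.13, 1.488, -0, 1.523, -0.085], TCP at [0.167, 0.576, 0.219] pointing down, gripper open.
Joint ranges: [-2.96, 2.96], [-0.89, 2.26], [0.02, 2.5], [-1.34, 4.48], [0, 2.73], [-2.66, 2.66]. Speed limits (rad/s): [2.39, 2.39, 2.79, 3.14, 3.14, 3.14].

### API

Orientations are given as a rotation vector (axis times angle).
In Python, from plant import robot, optics, ticket gives the robot as it stands.
- The arm moves only by the tool send_rows, never from a script. Its argument "targets" is a list of rows, each a list of 3 entries, a list of its own where there are three numbers: the opening, from -1 (shut) to 1 (fully open), then the shift along the tool's x, y, z in mm, then the turn about the tool's z in rad. A call has 1 to 12 rows; each row shifts and turns the commanded pose from where the row before left it, along the tool's axes as they then stand; what a row does not reach is not made up. A row lasts 1/10 s, in which the tool goes at most 50 mm and 8.59 degrees, less where a joint would pass 70% of its speed; a pose out of reach is approached as far as the arm can. A call with a gripper value outside its range is refused whole. The fingers move at their own pace and stop on an object; "newtons" is the grip in N (left out, the last holds). Time passes only in rows, so rows that do not move let the fingers close. It gives the time, the measured TCP pose, the force and the opening at its end, in the units of the state.
- robot.read_state(): the state, without advancing time (a new reading comes with each control period).
- optics.read_camera(name): name is "side" or "top" or "wrist"; returns a dict with "color" (400x640x3 uint8, red, green, blue), "K" (3x3 intrinsics, pixels), "k1" (the pictures are not rectified: a ray, as slopes to the right and down, at radius r is drawn at 1 + k1 r^2 times it, then the intrinsics apply), "position" and "orientation" of the camera in the world. Camera axes: x right, y up, looking along -z (the intrinsics and any distortion apply to the point x, -y, -z); pixel columns grow to the right and rows downward; lengths in m; the calibration is good to about 2 mm. A picture is of the moment at which its call begins. There is no depth.
- ticket.close_job(): hands the job in, once; it reports no verdict.
Trained networks look in the newest picture that a camera, given by its name, has taken for a name from the list of things; names that differ only in an ending like _2 or _b are one class to them, and where a whole thing is asked for, a point or a joint stands for the part that bears it (a point fixed in the world has none). Each returns a list of dicts, best first, with "confidence" (0 to 1); they miss things now and then, are a little off and sometimes report something else, mostly with a low value. They report only what shows in the picture. A call takes as long as a camera call.
- optics.cut_out(camera, name): "region" (400x640 bool, what is visible of it) and "point" ([column, row] in pixels, amid what is visible of it).
The state is a dict: "t": time; "q": joint angles; "dq": joint speeds; "joint_torque": joint torques, N m; "tool_pos": TCP position; "orientation": TCP orientation; "force": force on the tool from outside, world axes, zero at the start; "wrist_torque": the same for the moment, N m; "opening": finger opening in m.
Only numpy, scipy, OpenCV 4.12 (cv2) and the standard library are available. Lean on these libraries where they do the work, as an engineer would, in place of code of your own. Each camera call takes 0.05 s, during which the arm holds its last target.

### The job

The press's control board is clamped in the rework frame with its component side up and I need to solder on its other face. Loosen the frame's T-handle lock, turn the board right over with the crank until it lies level with the solder side up, then tighten the lock again firmly so that it stays there. Handle the frame only, never the circuit board itself, and leave the other things on the bench where they are.

Things in the scene. Friction and masses are not known exactly. Their poses are not given: they have to be found in the camera images.
- frame: Rework frame, fixed: grey and aluminium base 200 mm deep (its x), 336 mm long (its y), a bearing block on an upright at each end (y = +150 and -150 mm, tops 179 and 160 mm high). Origin: centre of the underside, on the bench; its yaw is within 0.2 rad of zero. The turning axis runs along its y, 135 mm above the origin. The lock is on the +y block, the crank outside the -y block.
- cradle (a joint): Angle (rad) of the cradle holding the board. 0 = level, component side up; 3.14 or -3.14 = level, solder side up. Grows as the crank goes from the far side (frame +x) over the top to the near side. No stops. With the lock loose it has a light even drag (0.14 N m) and stays where left. Aluminium, 150 (x) x 234 (y) x 26 mm, 12 mm rails along its long sides, sweeping a 76 mm radius about the axis.
- crank_grip (a point): Middle of the crank's grip: round black sleeve, 20 mm across, 58 mm long, parallel to the axis, free to revolve on its pin. 68 mm from the axis at frame y = -217 mm; at cradle angle a it is at frame x = 68 cos(a) mm, height 135 + 68 sin(a) mm. Can be pinched from above, fingers either side in frame x, and led over the top. The steel crank arm is 35 mm to its +y.
- lock_grip (a point): Centre of the lock's T-handle: black bar 66 mm long, 13 mm wide, 22 mm high, on an upright screw on the +y block. Bar's middle 219 mm above the bench, top 230 mm. The point's x axis runs along the bar and turns with it; z up.
- lock (a joint): Angle (rad) of the T-handle about its upright axis, growing clockwise seen from above. 0 = loose (stop); below 0.5 the cradle is free, above it a brake shoe is pressed on the cradle's hub; 1.4 = stop, fully tight (holds the cradle against some 15 N at the crank). Starts tight, 1.2 to 1.38. Tight means beyond 1.1. Stays where left; takes 0.12 N m loose, up to 0.2 N m tight.
- pcb: Circuit board, green, 124 mm (its x) by 208 mm (its y), 2.4 mm thick, held in the cradle. Origin: its centre, on the turning axis. Its z axis stands out of the component side (transformer, relays, capacitors, heat sink, up to 27 mm tall); the other side has only flat rows of solder joints. Not to be touched.
- screwdriver: Bystander: screwdriver 190 mm long, lying on the bench in front of the frame. Origin at its middle, underside.
- solder_reel: Bystander: aluminium-grey solder reel, 56 mm in diameter, 42 mm high, standing upright near the lock end of the frame. Origin at the centre of its underside.
- multimeter: Bystander: grey multimeter 145 x 76 x 34 mm lying on its back beside the crank end. Origin at the centre of its underside.
- flux_bottle: Bystander: small white bottle, 42 mm in diameter, 105 mm high, behind the frame. Origin at the centre of its underside.
- cement_tin: Bystander: white tin, 100 mm in diameter, 118 mm high, behind the frame. Origin at the centre of its underside.
- cement_bowl: Bystander: red plastic bowl 204 mm across, 78 mm high, with two glue brushes standing in it, left of the frame. Origin at the centre of its underside.
- shoe_last: Bystander: white plastic shoe last 240 mm long, 82 mm high, on the right of the frame. Origin at the middle of its underside.

How it is judged:
By the outcome, as a careful person would: the job done as asked, in the order asked, and still so for the second after the job is handed in, with the robot touching nothing.
It also fails if it takes over 59 s, if anything falls off the work surface, if the arm or the gripper's body presses on something with over 40 N, if the wrist force passes 120 N, or if a joint passes its speed limit or range.

## Working session

There is one attempt and no reset: what is moved stays moved. The work goes in short steps, Python scripts to look and compute and a tool call to move; the robot and the scene stay as the last step left them, time stands still between calls to the robot, and variables do not carry over. Pictures are saved under pics/ and viewed, and the job is handed in when it is done.

Besides the shell and the picture viewer there is one more tool, called as a command line: name --argument value ..., lists and objects as JSON in quotes. send_rows: Moves the arm, as the interface text tells. Its arguments: {"type":"object","properties":{"targets":{"type":"array","items":{"type":"array"}},"newtons":{"type":"number"}},"required":["targets"]}

```bash
ls; mkdir -p pics; cat > h.py <<'E'
import numpy as np, cv2
from plant import robot, optics, ticket
from scipy.spatial.transform import Rotation as R
def Rm(o):
    o=np.array(o,float)
    if o.shape==(3,3): return o
    return R.from_rotvec(o).as_matrix() if o.size==3 else R.from_quat(o).as_matrix()
def snap(n,f):
    c=optics.read_camera(n); cv2.imwrite('pics/'+f,c['color'][:,:,::-1]); return c
def ray(c,px):
    K=np.array(c['K']); k1=c['k1']
    d=np.array([[[px[0],px[1]]]],float)
    p=cv2.undistortPoints(d,K,np.array([k1,0,0,0.]))[0,0]
    v=Rm(c['orientation'])@np.array([p[0],-p[1],-1]); return np.array(c['position']),v
def atz(c,px,z):
    o,v=ray(c,px); return o+v*(z-o[2])/v[2]
def proj(c,P):
    P=np.atleast_2d(P); L=(P-np.array(c['position']))@Rm(c['orientation'])
    s=np.c_[L[:,0]/-L[:,2],-L[:,1]/-L[:,2]]; r2=(s**2).sum(1,keepdims=True)
    s=s*(1+c['k1']*r2); K=np.array(c['K']); return np.c_[s[:,0]*K[0,0]+K[0,2],s[:,1]*K[1,1]+K[1,2]]
E
python3 - <<'E'
from h import *
print(robot.read_state())
for n in ['side','top','wrist']:
    c=snap(n,n+'0.png'); print(n,c['position'],c['orientation'],c['K'],c['k1'])
    for t in ['crank_grip','lock_grip','pcb','frame','lock','cradle']:
        r=optics.cut_out(n,t); print(t,[(x['confidence'],x['point'],int(x['region'].sum())) for x in r[:2]])
E
```

```text
pics
{'t': 0.0, 'q': array([ 1.20361293e+00,  1.31131087e-01,  1.48924259e+00,  6.93650851e-06,
        1.52299545e+00, -8.54203606e-02]), 'dq': array([-0.00015078, -0.00025894,  0.00076918, -0.00087478,  0.00022049,
        0.00055688]), 'joint_torque': array([-1.67145681e-04, -5.59815681e+01, -4.91773975e+01,  7.69777433e-02,
        3.48599965e-02, -9.57563475e-05]), 'tool_pos': array([0.16661914, 0.57582783, 0.21762556]), 'orientation': array([-4.41073166e-01, -3.11006507e+00,  2.71654237e-03]), 'force': array([ 0.03675972,  0.31469249, -0.40921267]), 'wrist_torque': array([0.00476954, 0.01731998, 0.04799811]), 'opening': 0.09254767822280521}
side [ 0.09745841 -0.71179634  1.11183286] [ 0.6891444  -0.21620452 -0.53208155] [[455.21974581   0.         312.05621035]
 [  0.         455.21974581 201.33790415]
 [  0.           0.           1.        ]] -0.09322845364322696
crank_grip [(0.73, [373.7, 228.4], 172), (0.29, [285.8, 249.6], 224)]
lock_grip [(0.49, [270.6, 145.6], 200)]
pcb [(0.76, [308.4, 195.3], 2456)]
frame [(0.75, [310.0, 204.6], 6587)]
lock [(0.74, [270.6, 149.9], 160)]
cradle [(0.98, [309.2, 199.8], 4047)]
top [ 0.39745463 -0.00523062  1.11181537] [ 0.11364396 -0.13501232 -1.55353755] [[389.07361029   0.         322.85611238]
 [  0.         389.07361029 200.6293296 ]
 [  0.           0.           1.        ]] -0.044533805999043934
crank_grip []
lock_grip [(0.62, [237.3, 200.8], 243)]
pcb [(0.79, [304.6, 196.6], 3774)]
frame [(0.62, [307.8, 202.6], 8420)]
lock [(0.45, [240.5, 199.2], 208)]
cradle [(0.69, [326.9, 135.1], 1455), (0.6, [311.2, 197.5], 5766)]
wrist [0.09407695 0.59654927 0.38486204] [-0.23538893 -0.17501879  1.2804593 ] [[352.30901376   0.         314.1403862 ]
 [  0.         352.30901376 201.84880617]
 [  0.           0.           1.        ]] -0.08090483194657976
crank_grip []
lock_grip []
pcb []
frame []
lock []
cradle []
```

View pics/side0.png

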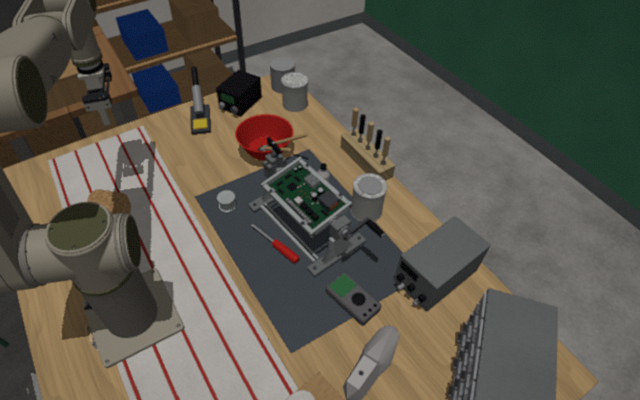

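View pics/top0.png

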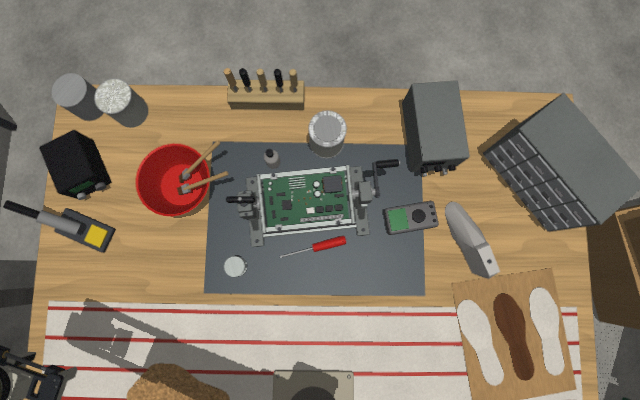

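```bash
python3 - <<'E'
from h import *
a=cv2.imread('pics/top0.png')[130:260,210:420]; cv2.imwrite('pics/topz.png',cv2.resize(a,None,fx=3.8,fy=3.8,interpolation=3))
a=cv2.imread('pics/side0.png')[125:285,225:405]; cv2.imwrite('pics/sidez.png',cv2.resize(a,None,fx=3.7,fy=3.7,interpolation=3))
E
```

```text
(no output)
```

View pics/topz.png

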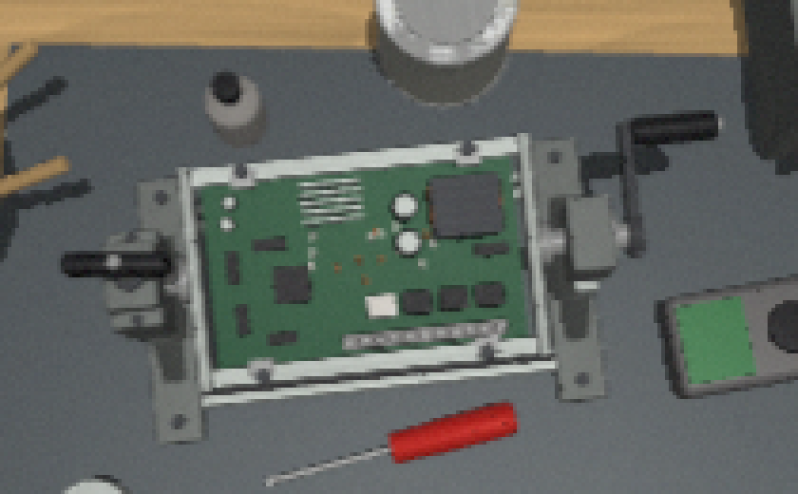

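View pics/sidez.png

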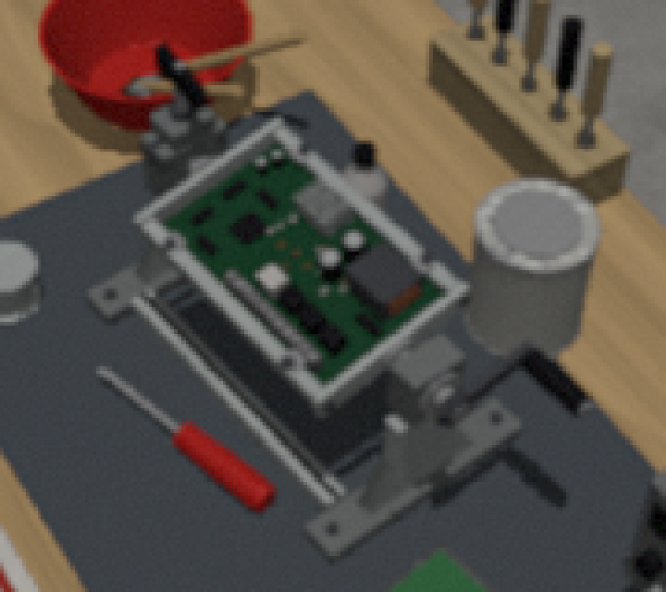

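```bash
cat > fit.py <<'E'
from h import *
from scipy.optimize import least_squares
ct=optics.read_camera('top'); cs=optics.read_camera('side')
T=lambda x,y:(210+x/3.8-.4,130+y/3.8-.4); S=lambda x,y:(225+x/3.7-.4,125+y/3.7-.4)
# frame pts; cradle pts rel
def W(p,P):
    x,y,w=p[:3]; c,s=np.cos(w),np.sin(w); P=np.array(P,float); return np.array([x+c*P[0]-s*P[1],y+s*P[0]+c*P[1],P[2]])
def g(a,y=-.217): return [.068*np.cos(a),y,.135+.068*np.sin(a)]
obs=[(ct,T(115,263),lambda a:[0,.15,.230]),(ct,T(676,127),lambda a:g(a)),(cs,S(557,380),lambda a:g(a)),
 (cs,S(182,76),lambda a:[0,.15,.225]),
 (ct,T(720,125),lambda a:g(a,-.246)),(ct,T(636,130),lambda a:g(a,-.190)),(cs,S(585,405),lambda a:g(a,-.246)),(cs,S(530,358),lambda a:g(a,-.188))]
def res(p): return np.concatenate([proj(c,W(p,f(p[3])))[0]-np.array(u) for c,u,f in obs])
r=least_squares(res,[.45,.1,0,0],x_scale=[.1,.1,.1,.1],loss='soft_l1')
print(r.x, res(r.x).reshape(-1,2).round(1).tolist())
p=r.x
for n,P in [('lock',[0,.15,.219]),('grip',g(p[3]))]: print(n,W(p,P))
e=[atz(ct,T(*q),.228) for q in [(62,263),(172,264)]]; print(e, np.linalg.norm(e[0]-e[1]))
# bystanders
for t in ['multimeter','flux_bottle','cement_tin','solder_reel','cement_bowl']:
    q=optics.cut_out('top',t); print(t,[(x['confidence'],atz(ct,x['point'],.05).round(3)) for x in q[:1]])
E
python3 fit.py
```

```text
[0.55847769 0.02513109 0.1222856  0.19474048] [[0.0, -0.1], [0.2, 0.2], [0.2, 0.2], [-0.7, -1.3], [-0.2, -0.4], [0.3, 0.5], [0.3, 0.3], [0.0, -0.5]]
lock [0.54018053 0.17401095 0.219     ]
grip [ 0.65116404 -0.18211052  0.14815881]
[array([0.53984869, 0.20663055, 0.228     ]), array([0.5402245 , 0.13996963, 0.228     ])] 0.06666197333170698
multimeter [(0.93, array([ 0.535, -0.255,  0.05 ]))]
flux_bottle [(0.68, array([0.683, 0.124, 0.05 ]))]
cement_tin [(0.64, array([ 0.761, -0.026,  0.05 ]))]
solder_reel [(0.6, array([0.382, 0.219, 0.05 ]))]
cement_bowl [(0.8, array([0.628, 0.392, 0.05 ]))]
```

```bash
python3 - <<'E'
from h import *
a=cv2.imread('pics/top0.png')[70:190,360:500]; a=cv2.resize(a,None,fx=4,fy=4,interpolation=3)
b=cv2.imread('pics/side0.png')[200:320,360:500]; b=cv2.resize(b,None,fx=4,fy=4,interpolation=3)
cv2.imwrite('pics/box.png',cv2.resize(np.vstack([a,b]),None,fx=.6,fy=.6,interpolation=3))
E
```

```text
(no output)
```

View pics/box.png

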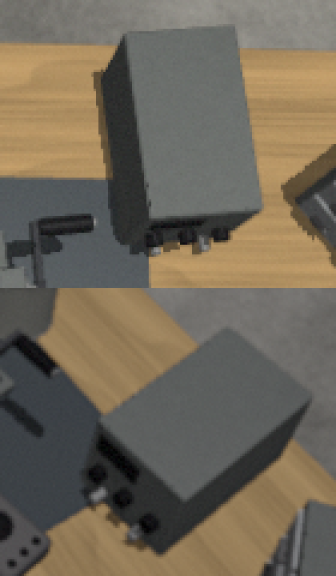

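```bash
python3 - <<'E'
from h import *
ct=optics.read_camera('top'); cs=optics.read_camera('side')
def tri(u,v):
    o1,d1=ray(ct,u);o2,d2=ray(cs,v)
    t=np.linalg.lstsq(np.c_[d1,-d2],o2-o1,rcond=None)[0]
    return o1+d1*t[0],o2+d2*t[1]
print(tri((421.3,161.7),(403.8,257.1)))
z=tri((421.3,161.7),(403.8,257.1))[0][2]
for q in [(421,162),(468,159),(459,81),(413,84)]: print(atz(ct,q,z))
# far tin etc
s=robot.read_state(); print(s['t'],s['orientation'],Rm(s['orientation']).round(3))
E
```

```text
(array([ 0.66637992, -0.27880142,  0.11211507]), array([ 0.6745657 , -0.28240448,  0.11530308]))
[ 0.6655412  -0.27797001  0.11211507]
[ 0.67628616 -0.40563899  0.11211507]
[ 0.89997658 -0.39226769  0.11211507]
[ 0.88738293 -0.26278518  0.11211507]
1.5 [4.41123973e-01 3.11043129e+00 3.63260574e-05] [[-0.961  0.278  0.   ]
 [ 0.278  0.961  0.   ]
 [-0.     0.    -1.   ]]
```

```bash
cat >> h.py <<'E'
def plan(target,psi,n,start=None):
    """rows: [dx,dy,dz] mm, turn; psi=world angle of tool y; tool pointing down"""
    s=robot.read_state(); M=Rm(s['orientation']); p=np.array(s['tool_pos']) if start is None else np.array(start)
    ps0=np.arctan2(M[1,1],M[0,1]); d=(np.array(target)-p)/n; dps=(psi-ps0)/n
    for i in range(n):
        a=ps0+dps*i; y=np.array([np.cos(a),np.sin(a),0]); x=np.array([-np.sin(a)*-1,-np.cos(a),0])*-1
        # x = y cross z(down)
        x=np.cross(y,[0,0,-1])
        print([[round(1000*d@x,1),round(1000*d@y,1),round(-1000*d[2],1)],round(-dps,3)])
E
python3 - <<'E'
from h import *
plan([.540,.174,.300],0,12)
E
```

```text
[[np.float64(-39.2), np.float64(-23.6), np.float64(-6.8)], np.float64(0.107)]
[[np.float64(-41.5), np.float64(-19.2), np.float64(-6.8)], np.float64(0.107)]
[[np.float64(-43.3), np.float64(-14.7), np.float64(-6.8)], np.float64(0.107)]
[[np.float64(-44.6), np.float64(-9.9), np.float64(-6.8)], np.float64(0.107)]
[[np.float64(-45.4), np.float64(-5.1), np.float64(-6.8)], np.float64(0.107)]
[[np.float64(-45.7), np.float64(-0.2), np.float64(-6.8)], np.float64(0.107)]
[[np.float64(-45.5), np.float64(4.7), np.float64(-6.8)], np.float64(0.107)]
[[np.float64(-44.7), np.float64(9.6), np.float64(-6.8)], np.float64(0.107)]
[[np.float64(-43.4), np.float64(14.3), np.float64(-6.8)], np.float64(0.107)]
[[np.float64(-41.7), np.float64(18.9), np.float64(-6.8)], np.float64(0.107)]
[[np.float64(-39.4), np.float64(23.2), np.float64(-6.8)], np.float64(0.107)]
[[np.float64(-36.7), np.float64(27.3), np.float64(-6.8)], np.float64(0.107)]
```

send_rows --targets '[[1,[-39,-24,-7],0.107],[1,[-41,-19,-7],0.107],[1,[-43,-15,-7],0.107],[1,[-45,-10,-7],0.107],[1,[-45,-5,-7],0.107],[1,[-46,0,-7],0.107],[1,[-45,5,-7],0.107],[1,[-45,10,-7],0.107],[1,[-43,14,-7],0.107],[1,[-42,19,-7],0.107],[1,[-39,23,-7],0.107],[1,[-37,27,-7],0.107]]'

```text
t: 2.7
tool_pos: [0.5408, 0.1737, 0.3031]
orientation: [2.221, 2.222, 0.001]
force: [0.3, 0.6, 0.5]
opening: 0.0931
```

```bash
python3 - <<'E'
from h import *
c=snap('wrist','w1.png')
for t in ['lock_grip','crank_grip']:
    q=optics.cut_out('wrist',t); print(t,[(x['confidence'],x['point'],atz(c,x['point'],.228).round(4)) for x in q[:2]])
    for x in q[:1]:
        m=x['region'].astype(np.uint8); print(cv2.minAreaRect(cv2.findNonZero(m)))
s=robot.read_state(); print(s['t'],s['tool_pos'],Rm(s['orientation'])[:,1])
plan([.540,.174,.200],0,6)
print(proj(c,[.540,.174,.229]))
E
```

```text
lock_grip [(0.92, [315.3, 206.2], array([0.5408, 0.1767, 0.228 ]))]
((315.0, 207.0), (90.0, 24.0), 90.0)
crank_grip []
2.85 [0.54126643 0.17295264 0.30278972] [9.99999785e-01 5.01488540e-04 4.21648588e-04]
[[np.float64(0.2), np.float64(-0.2), np.float64(17.1)], np.float64(0.0)]
[[np.float64(0.2), np.float64(-0.2), np.float64(17.1)], np.float64(0.0)]
[[np.float64(0.2), np.float64(-0.2), np.float64(17.1)], np.float64(0.0)]
[[np.float64(0.2), np.float64(-0.2), np.float64(17.1)], np.float64(0.0)]
[[np.float64(0.2), np.float64(-0.2), np.float64(17.1)], np.float64(0.0)]
[[np.float64(0.2), np.float64(-0.2), np.float64(17.1)], np.float64(0.0)]
[[314.17250236 210.24846947]]
```

View pics/w1.png

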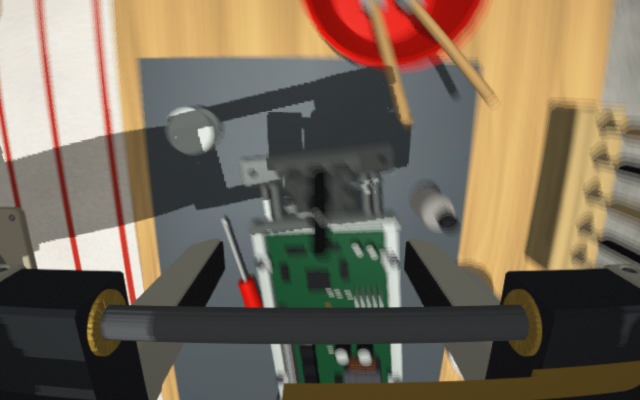

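send_rows --targets '[[1,[1,1,30],0],[1,[1,0,33],0],[1,[0,0,25],0],[1,[0,0,12],0],[1,[0,0,2],0],[-1,[0,0,0],0],[-1,[0,0,0],0],[-1,[0,0,0],0],[-1,[0,0,0],0],[-1,[0,0,0],0],[-1,[0,0,0],0]]' --newtons 40

```text
t: 3.95
tool_pos: [0.5408, 0.1772, 0.2009]
orientation: [2.216, 2.227, 0.0]
force: [1.2, 0.2, -0.0]
opening: 0.0497
```

send_rows --targets '[[-1,[0,0,0],0],[-1,[0,0,0],0],[-1,[0,0,0],0],[-1,[0,0,0],0],[-1,[0,0,0],0],[-1,[0,0,0],0]]' --newtons 40

```text
t: 4.55
tool_pos: [0.5413, 0.1772, 0.2007]
orientation: [2.215, 2.226, 0.001]
force: [4.3, -0.1, -1.8]
opening: 0.0123
```

```bash
python3 - <<'E'
from h import *
s=robot.read_state(); print(s['t'],s['tool_pos'],s['opening'],s['force'],s['wrist_torque'],s['q'])
E
```

```text
4.55 [0.54125163 0.17723774 0.20065127] 0.012256212600818682 [ 4.26468448 -0.12388305 -1.77132382] [ 0.04377616 -0.64744625 -0.00131568] [ 2.26555701e-01  5.60051883e-02  1.60007182e+00 -1.82851810e-04
  1.48437811e+00  2.21664839e-01]
```

send_rows --targets '[[-1,[0,0,0],-0.1],[-1,[0,0,0],-0.1],[-1,[0,0,0],-0.1],[-1,[0,0,0],-0.1],[-1,[0,0,0],-0.1],[-1,[0,0,0],-0.1]]'

```text
t: 5.15
tool_pos: [0.5396, 0.1767, 0.2006]
orientation: [-1.453, -2.784, 0.003]
force: [-5.3, -3.0, 3.5]
opening: 0.0124
```

```bash
python3 - <<'E'
from h import *
s=robot.read_state(); print(s['t'],s['tool_pos'],s['opening'],s['force'],s['wrist_torque'],Rm(s['orientation'])[:,1])
E
```

```text
5.15 [0.5396269  0.17670553 0.2005854 ] 0.012360993910500924 [-5.31338028 -3.0294972   3.53259046] [-0.6233612   0.99360082 -0.16139748] [ 0.82032767  0.5718873  -0.00272632]
```

Turning well with small forces. Continue.

send_rows --targets '[[-1,[0,0,0],-0.1],[-1,[0,0,0],-0.1],[-1,[0,0,0],-0.1],[-1,[0,0,0],-0.1],[-1,[0,0,0],-0.1],[-1,[0,0,0],-0.05],[-1,[0,0,0],0]]'

```text
t: 5.85
tool_pos: [0.5386, 0.1755, 0.2005]
orientation: [-0.646, -3.07, 0.007]
force: [-11.0, -9.7, 7.3]
opening: 0.013
```

```bash
python3 - <<'E'
from h import *
s=robot.read_state(); M=Rm(s['orientation']);print(s['t'],s['tool_pos'],s['opening'],s['force'],s['wrist_torque'],np.arctan2(M[1,1],M[0,1]))
E
```

```text
5.85 [0.5386319  0.17546928 0.20054215] 0.012981974406229016 [-11.02287726  -9.72924708   7.31078136] [-1.549163    1.80124297  0.08999603] 1.1562549079401698
```

send_rows --targets '[[1,[0,0,0],0],[1,[0,0,0],0],[1,[0,0,0],0],[1,[0,0,-20],0],[1,[0,0,-35],0],[1,[0,0,-45],0]]'

```text
t: 6.45
tool_pos: [0.5395, 0.1772, 0.2994]
orientation: [-0.647, -3.07, 0.003]
force: [0.8, -0.1, 0.2]
opening: 0.0562
```

```bash
python3 - <<'E'
from h import *
c=snap('wrist','w2.png'); t=snap('top','top2.png')
for n,cc in [('wrist',c),('top',t)]:
  q=optics.cut_out(n,'lock_grip')
  for x in q[:1]:
    m=x['region'].astype(np.uint8); print(n,x['confidence'],x['point'],cv2.minAreaRect(cv2.findNonZero(m)),atz(cc,x['point'],.228))
q=optics.cut_out('top','crank_grip')
print([(x['confidence'],x['point']) for x in q])
s=robot.read_state(); print(s['t'],s['tool_pos'],s['opening'])
plan([.651,-.182,.30],.122,10)
E
```

```text
wrist 0.91 [312.3, 209.6] ((312.5, 213.0), (90.0, 25.0), 90.0) [0.53541878 0.1759631  0.228     ]
top 0.2 [327.4, 243.3] ((316.15093994140625, 247.0283203125), (9.203157424926758, 59.88920593261719), 74.05460357666016) [ 0.4413115  -0.02791848  0.228     ]
[(0.63, [386.5, 161.5])]
6.7 [0.54080983 0.17738558 0.3004626 ] 0.07596863318359542
[[np.float64(-24.6), np.float64(-28.4), np.float64(0.0)], np.float64(0.103)]
[[np.float64(-27.4), np.float64(-25.7), np.float64(0.0)], np.float64(0.103)]
[[np.float64(-29.9), np.float64(-22.8), np.float64(0.0)], np.float64(0.103)]
[[np.float64(-32.1), np.float64(-19.6), np.float64(0.0)], np.float64(0.103)]
[[np.float64(-33.9), np.float64(-16.2), np.float64(0.0)], np.float64(0.103)]
[[np.float64(-35.4), np.float64(-12.6), np.float64(0.0)], np.float64(0.103)]
[[np.float64(-36.5), np.float64(-8.9), np.float64(0.0)], np.float64(0.103)]
[[np.float64(-37.3), np.float64(-5.0), np.float64(0.0)], np.float64(0.103)]
[[np.float64(-37.6), np.float64(-1.2), np.float64(0.0)], np.float64(0.103)]
[[np.float64(-37.5), np.float64(2.7), np.float64(0.0)], np.float64(0.103)]
```

View pics/w2.png

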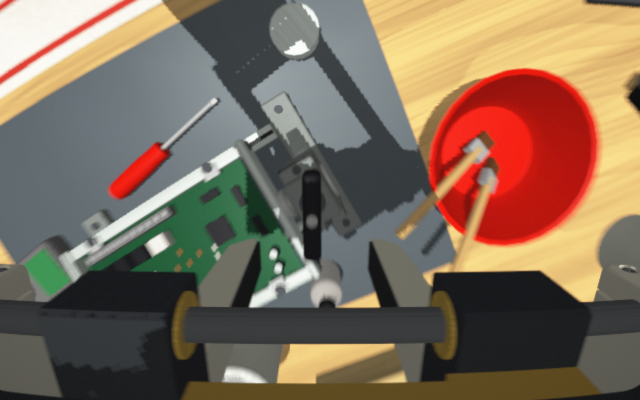

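send_rows --targets '[[1,[-25,-28,0],0.103],[1,[-27,-26,0],0.103],[1,[-30,-23,0],0.103],[1,[-32,-20,0],0.103],[1,[-34,-16,0],0.103],[1,[-35,-13,0],0.103],[1,[-37,-9,0],0.103],[1,[-37,-5,0],0.103],[1,[-38,-1,0],0.103],[1,[-38,3,0],0.103],[1,[0,0,30],0],[1,[0,0,0],0]]'

```text
t: 7.9
tool_pos: [0.6487, -0.1834, 0.2631]
orientation: [-2.074, -2.346, 0.006]
force: [-1.1, 1.0, -1.2]
opening: 0.0931
```

```bash
python3 - <<'E'
from h import *
c=snap('wrist','w3.png')
q=optics.cut_out('wrist','crank_grip')
for x in q[:2]:
    m=x['region'].astype(np.uint8); print(x['confidence'],x['point'],cv2.minAreaRect(cv2.findNonZero(m)),atz(c,x['point'],.153))
s=robot.read_state(); print(s['t'],s['tool_pos'],s['opening'],proj(c,[.651,-.182,.153]))
plan([.651,-.182,.129],.122,5)
E
```

```text
0.77 [319.1, 194.6] ((319.5, 196.5), (73.0, 23.0), 90.0) [ 0.65027272 -0.18002823  0.153     ]
8.0 [ 0.65002355 -0.18231809  0.26806922] 0.09317703105385813 [[319.68172806 197.04522282]]
[[np.float64(0.0), np.float64(0.2), np.float64(27.8)], np.float64(0.001)]
[[np.float64(0.0), np.float64(0.2), np.float64(27.8)], np.float64(0.001)]
[[np.float64(0.0), np.float64(0.2), np.float64(27.8)], np.float64(0.001)]
[[np.float64(0.0), np.float64(0.2), np.float64(27.8)], np.float64(0.001)]
[[np.float64(0.0), np.float64(0.2), np.float64(27.8)], np.float64(0.001)]
```

View pics/w3.png

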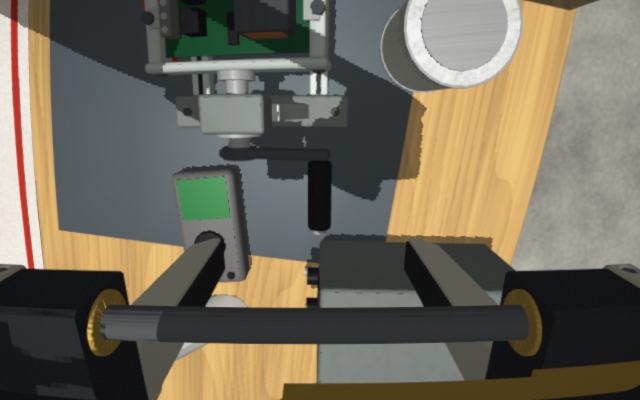

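send_rows --targets '[[1,[0,0,40],0],[1,[0,1,40],0],[1,[0,0,35],0],[1,[0,0,18],0],[-1,[0,0,4],0],[-1,[0,0,0],0],[-1,[0,0,0],0],[-1,[0,0,0],0],[-1,[0,0,0],0],[-1,[0,0,0],0],[-1,[0,0,0],0],[-1,[0,0,0],0]]' --newtons 25

```text
t: 9.2
tool_pos: [0.6523, -0.1831, 0.1337]
orientation: [-2.078, -2.356, 0.0]
force: [0.0, -0.5, -0.0]
opening: 0.0337
```

send_rows --targets '[[-1,[0,0,0],0],[-1,[0,0,0],0],[-1,[0,0,0],0]]'

```text
t: 9.5
tool_pos: [0.6518, -0.1832, 0.1334]
orientation: [-2.078, -2.355, 0.001]
force: [-2.9, -1.1, 0.4]
opening: 0.0198
```

```bash
python3 - <<'E'
from h import *
s=robot.read_state(); M=Rm(s['orientation']);print(s['t'],s['tool_pos'],s['opening'],s['force'],s['wrist_torque'],np.arctan2(M[1,1],M[0,1]))
E
```

```text
9.5 [ 0.65180815 -0.18315208  0.13337617] 0.019795421512220534 [-2.93002782 -1.08631255  0.35811988] [-0.16946126  0.51180371 -0.01951745] 0.12482647463369119
```

```bash
cat > arc.py <<'E'
import sys; from h import *
a0,a1,n=float(sys.argv[1]),float(sys.argv[2]),int(sys.argv[3])
a=np.linspace(a0,a1,n+1)
for i in range(n): print([round(float(68*(np.cos(a[i+1])-np.cos(a[i]))),1),round(float(-68*(np.sin(a[i+1])-np.sin(a[i]))),1)],end=' ')
E
python3 arc.py .19 1.19 7
```

```text
[-2.5, -9.4] [-3.8, -8.9] [-5.0, -8.3] [-6.2, -7.5] [-7.2, -6.5] [-8.0, -5.4] [-8.7, -4.2]
```

send_rows --targets '[[-1,[0,-2.5,-9.4],0],[-1,[0,-3.8,-8.9],0],[-1,[0,-5,-8.3],0],[-1,[0,-6.2,-7.5],0],[-1,[0,-7.2,-6.5],0],[-1,[0,-8,-5.4],0],[-1,[0,-8.7,-4.2],0],[-1,[0,0,0],0]]'

```text
t: 10.3
tool_pos: [0.6105, -0.1882, 0.1853]
orientation: [2.078, 2.355, 0.001]
force: [-0.5, 3.9, 4.5]
opening: 0.0196
```

```bash
python3 - <<'E'
from h import *
s=robot.read_state(); M=Rm(s['orientation']);print(s['t'],s['tool_pos'],s['opening'],s['force'],s['wrist_torque'],np.arctan2(M[1,1],M[0,1]))
c=snap('side','s4.png')
a=cv2.imread('pics/s4.png')[125:285,225:405]; cv2.imwrite('pics/s4z.png',cv2.resize(a,None,fx=3.7,fy=3.7,interpolation=3))
E
python3 arc.py 1.19 2.19 7
```

```text
10.3 [ 0.610455   -0.1881811   0.18525684] 0.019555691916691657 [-0.48837587  3.88438097  4.45732132] [ 0.49922577  0.17513562 -0.09012148] 0.12478125815531621
[-9.2, -3.0] [-9.6, -1.6] [-9.7, -0.2] [-9.6, 1.2] [-9.4, 2.5] [-8.9, 3.8] [-8.3, 5.1]
```

View pics/s4z.png

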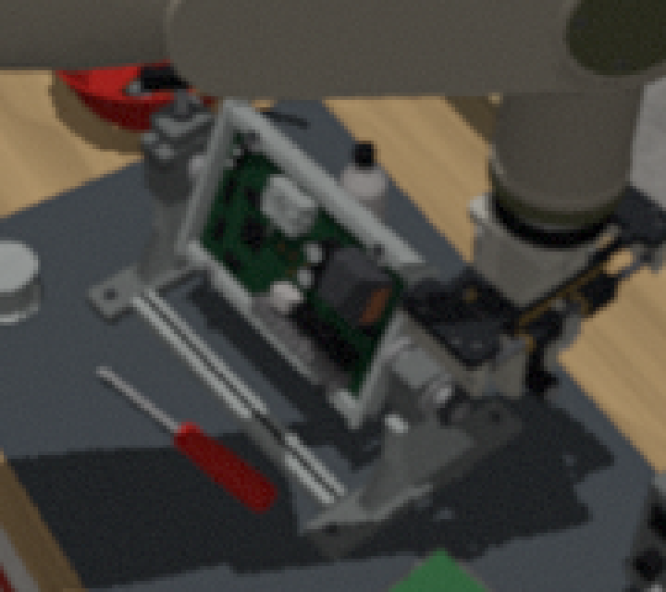

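send_rows --targets '[[-1,[0,-9.2,-3],0],[-1,[0,-9.6,-1.6],0],[-1,[0,-9.7,-0.2],0],[-1,[0,-9.6,1.2],0],[-1,[0,-9.4,2.5],0],[-1,[0,-8.9,3.8],0],[-1,[0,-8.3,5.1],0],[-1,[0,0,0],0]]'

```text
t: 11.15
tool_pos: [0.5447, -0.196, 0.1763]
orientation: [-2.076, -2.353, 0.003]
force: [-11.7, 3.6, 9.7]
opening: 0.019
```

```bash
python3 - <<'E'
from h import *
s=robot.read_state(); M=Rm(s['orientation']);print(s['t'],s['tool_pos'],s['opening'],s['force'],s['wrist_torque'],np.arctan2(M[1,1],M[0,1]))
E
python3 arc.py 2.19 3.14 7
```

```text
11.15 [ 0.54469699 -0.19603988  0.17626989] 0.01900567693233287 [-11.71860216   3.64857003   9.67261643] [ 0.62445106  2.07897739 -0.02764289] 0.12482920221629362
[-7.1, 5.8] [-6.3, 6.8] [-5.3, 7.5] [-4.2, 8.2] [-3.1, 8.7] [-1.9, 9.0] [-0.6, 9.2]
```

send_rows --targets '[[-1,[0,-8.1,4.3],0],[-1,[0,-7,6.3],0],[-1,[0,-5.7,7.3],0],[-1,[0,-4.4,8.2],0],[-1,[0,0,0],0]]'

```text
t: 11.65
tool_pos: [0.5222, -0.1987, 0.1481]
orientation: [-2.078, -2.356, -0.002]
force: [9.1, 1.8, -7.7]
opening: 0.0192
```

```bash
python3 - <<'E'
from h import *
s=robot.read_state(); M=Rm(s['orientation']);print(s['t'],s['tool_pos'],s['opening'],s['force'],s['wrist_torque'],np.arctan2(M[1,1],M[0,1]))
E
```

```text
11.65 [ 0.52223913 -0.19865884  0.14809421] 0.01917571777865782 [ 9.13097993  1.8040189  -7.66491829] [ 0.38241085 -1.61655324 -0.10960922] 0.1251418775038081
```

```bash
python3 - <<'E'
from h import *
from scipy.optimize import least_squares
P=np.array([[.6518,-.1832,.1334],[.6105,-.1882,.1853],[.5447,-.1960,.1763],[.5222,-.1987,.1481]])
w=.1235; f=np.c_[(P[:,0]-.5585)*np.cos(w)+(P[:,1]-.0251)*np.sin(w),P[:,2]+.019]
r=least_squares(lambda c:np.hypot(f[:,0]-c[0],f[:,1]-c[1])-.068,[0,.135]); c=r.x
print(f,c,r.fun,np.arctan2(f[:,1]-c[1],f[:,0]-c[0]))
s=snap('side','s5.png')
a=cv2.imread('pics/s5.png')[125:285,225:405]; cv2.imwrite('pics/s5z.png',cv2.resize(a,None,fx=3.7,fy=3.7,interpolation=3))
E
```

```text
[[ 0.06692968  0.1524    ]
 [ 0.02532831  0.2043    ]
 [-0.04093138  0.1953    ]
 [-0.06359262  0.1671    ]] [-0.00028224  0.14120195] [ 1.38373909e-04  9.74544025e-05 -3.32048406e-04  4.02580484e-04] [0.16509163 1.18522707 2.21519137 2.75329634]
```

View pics/s5z.png

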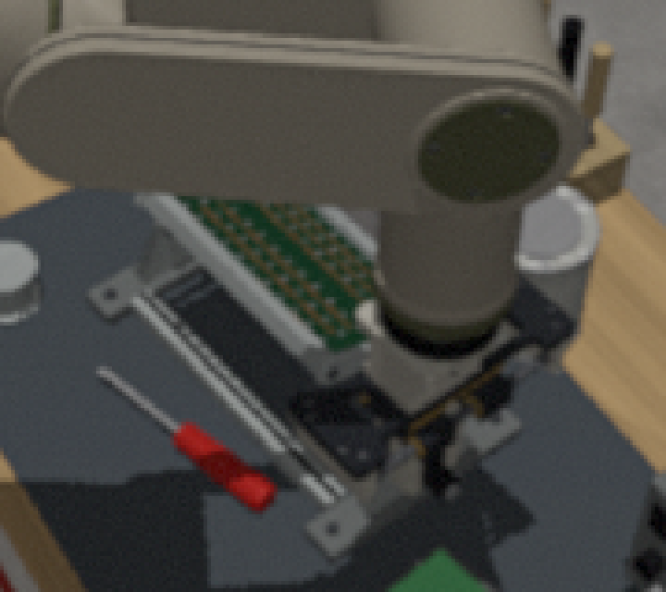

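send_rows --targets '[[-1,[0,-2,6.2],0],[-1,[0,-1.2,6.5],0],[-1,[0,-0.5,6.6],0],[-1,[0,0,6.6],0],[-1,[0,0,0],0],[-1,[0,0,0],0]]'

```text
t: 12.3
tool_pos: [0.5175, -0.1993, 0.123]
orientation: [-2.077, -2.354, 0.001]
force: [-0.6, 5.7, -2.6]
opening: 0.0193
```

```bash
python3 - <<'E'
from h import *
s=robot.read_state(); M=Rm(s['orientation']);print(s['t'],s['tool_pos'],s['opening'],s['force'],s['wrist_torque'])
p=s['tool_pos'];w=.1235
fx=(p[0]-.5585)*np.cos(w)+(p[1]-.0251)*np.sin(w); print(fx,p[2]+.019, np.arctan2(p[2]+.019-.1412,fx+.0003),np.hypot(p[2]+.019-.1412,fx+.0003))
s=snap('side','s6.png')
a=cv2.imread('pics/s6.png')[125:285,225:405]; cv2.imwrite('pics/s6z.png',cv2.resize(a,None,fx=3.7,fy=3.7,interpolation=3))
E
```

```text
12.3 [ 0.51752162 -0.19929639  0.12300266] 0.019280899085445 [-0.60638978  5.74098292 -2.64202839] [ 0.84481829  0.15049312 -0.06302193]
-0.06830882991761644 0.14200266138918377 3.1297908901352 0.06801356638251642
```

View pics/s6z.png

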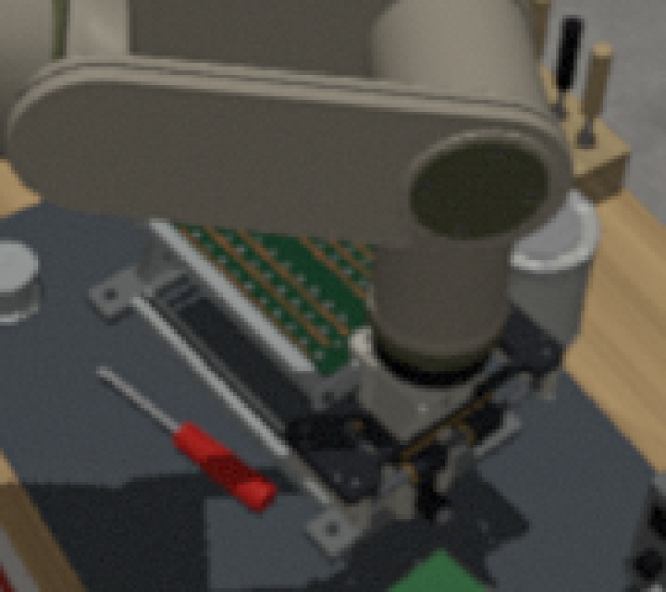

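send_rows --targets '[[0.3,[0,0,0],0],[0.3,[0,0,0],0],[0.3,[0,0,0],0],[0.3,[0,0,0],0],[0.3,[0,0,-15],0],[0.3,[0,0,-40],0],[1,[0,0,-45],0],[1,[0,0,-45],0],[1,[0,0,-40],0]]'

```text
t: 13.25
tool_pos: [0.5185, -0.2, 0.3132]
orientation: [2.077, 2.354, 0.001]
force: [-0.0, 0.0, -0.1]
opening: 0.0797
```

```bash
python3 - <<'E'
from h import *
s=robot.read_state(); print(s['t'],s['tool_pos'],s['force'])
c=snap('wrist','w7.png'); snap('side','s7.png')
q=optics.cut_out('wrist','crank_grip')
for x in q[:2]: print(x['confidence'],x['point'],atz(c,x['point'],.145))
w=.1235;fx=lambda X,Y:(.5585+X*np.cos(w)-Y*np.sin(w),.0251+X*np.sin(w)+Y*np.cos(w))
plan([.541,.176,.30],1.157,11)
E
```

```text
13.25 [ 0.51846045 -0.2000048   0.31318867] [-0.0444106   0.01265254 -0.1455683 ]
0.76 [312.2, 179.2] [ 0.51563728 -0.19764134  0.145     ]
[[np.float64(33.7), np.float64(6.2), np.float64(1.3)], np.float64(-0.094)]
[[np.float64(33.0), np.float64(9.3), np.float64(1.3)], np.float64(-0.094)]
[[np.float64(32.0), np.float64(12.3), np.float64(1.3)], np.float64(-0.094)]
[[np.float64(30.7), np.float64(15.3), np.float64(1.3)], np.float64(-0.094)]
[[np.float64(29.1), np.float64(18.1), np.float64(1.3)], np.float64(-0.094)]
[[np.float64(27.3), np.float64(20.8), np.float64(1.3)], np.float64(-0.094)]
[[np.float64(25.3), np.float64(23.2), np.float64(1.3)], np.float64(-0.094)]
[[np.float64(23.0), np.float64(25.5), np.float64(1.3)], np.float64(-0.094)]
[[np.float64(20.5), np.float64(27.5), np.float64(1.3)], np.float64(-0.094)]
[[np.float64(17.8), np.float64(29.3), np.float64(1.3)], np.float64(-0.094)]
[[np.float64(15.0), np.float64(30.9), np.float64(1.3)], np.float64(-0.094)]
```

View pics/w7.png

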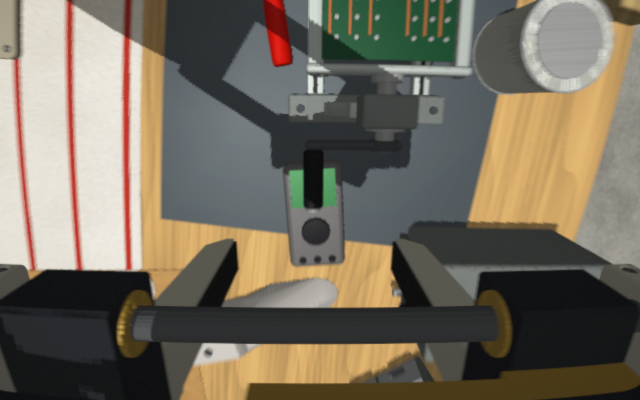

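View pics/s7.png

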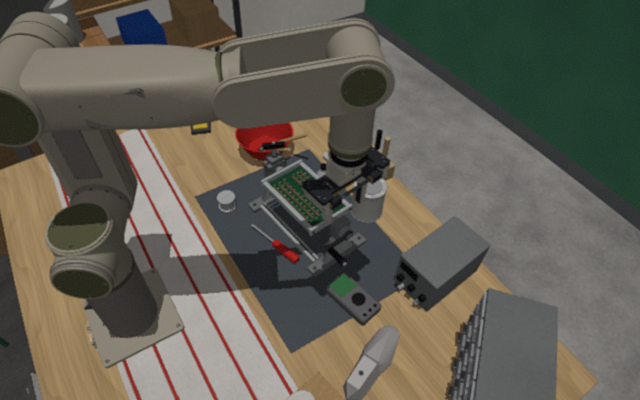

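```bash
cat > ov.py <<'E'
import sys; from h import *
def ov(c,src,dst,a,box,k,pose=(.5585,.0251,.1235),h=.013):
    im=cv2.imread('pics/'+src); x0,y0,x1,y1=box; im=cv2.resize(im[y0:y1,x0:x1],None,fx=k,fy=k,interpolation=3)
    fx,fy,w=pose
    def Wd(X,Y,Z):
        X,Z=X*np.cos(a)-Z*np.sin(a),X*np.sin(a)+Z*np.cos(a)
        return [fx+X*np.cos(w)-Y*np.sin(w),fy+X*np.sin(w)+Y*np.cos(w),.135+Z]
    for z,col in ((-h,(0,0,255)),(h,(255,0,0))):   # at a=pi local -h is up (red)
        q=proj(c,[Wd(X,Y,z) for X,Y in [(-.075,-.117),(.075,-.117),(.075,.117),(-.075,.117)]])
        q=((q-[x0,y0]+.5)*k).astype(np.int32); cv2.polylines(im,[q],True,col,1)
    cv2.imwrite('pics/'+dst,im)
E
python3 - <<'E'
from ov import *
c=optics.read_camera('side')
ov(c,'s7.png','ov7.png',3.1416,(245,140,385,260),5)
E
```

```text
(no output)
```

View pics/ov7.png

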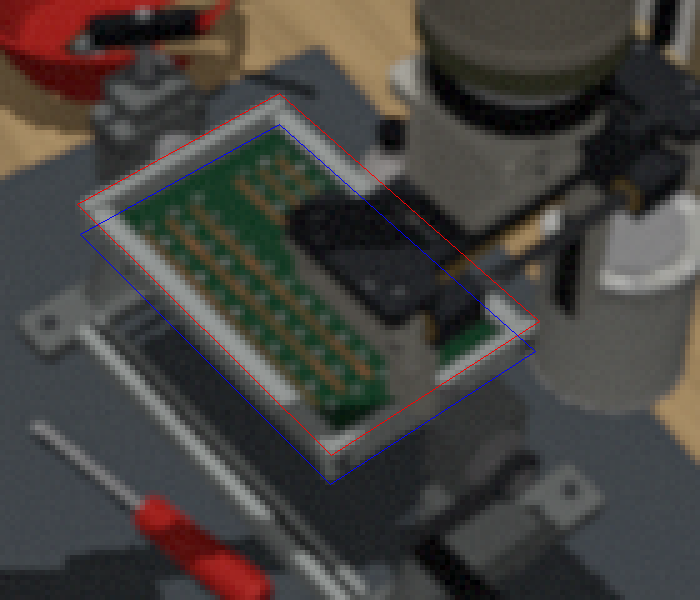

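send_rows --targets '[[1,[34,6,1],-0.094],[1,[33,9,1],-0.094],[1,[32,12,1],-0.094],[1,[31,15,1],-0.094],[1,[29,18,1],-0.094],[1,[27,21,1],-0.094],[1,[25,23,1],-0.094],[1,[23,25.5,1],-0.094],[1,[20.5,27.5,1],-0.094],[1,[18,29,1],-0.094],[1,[15,31,1],-0.094],[1,[0,0,0],0]]'

```text
t: 14.65
tool_pos: [0.5364, 0.1799, 0.2957]
orientation: [-0.631, -3.074, 0.001]
force: [0.2, -0.2, -0.4]
opening: 0.0925
```

```bash
python3 - <<'E'
from h import *
c=snap('wrist','w8.png')
s=robot.read_state(); M=Rm(s['orientation']); print(s['t'],s['tool_pos'],s['opening'],np.arctan2(M[1,1],M[0,1]))
q=optics.cut_out('wrist','lock_grip')
for x in q[:1]:
    m=x['region'].astype(np.uint8); print(x['confidence'],x['point'],cv2.minAreaRect(cv2.findNonZero(m)),atz(c,x['point'],.228))
plan([.541,.176,.20],1.157,5)
E
```

```text
14.7 [0.53664628 0.17799226 0.29595648] 0.09322206597501471 1.1619941988402192
0.8 [308.9, 217.5] ((310.5, 220.0), (92.0, 25.0), 90.0) [0.53570682 0.1747815  0.228     ]
[[np.float64(-0.8), np.float64(0.2), np.float64(19.3)], np.float64(0.001)]
[[np.float64(-0.8), np.float64(0.2), np.float64(19.3)], np.float64(0.001)]
[[np.float64(-0.8), np.float64(0.2), np.float64(19.3)], np.float64(0.001)]
[[np.float64(-0.8), np.float64(0.2), np.float64(19.3)], np.float64(0.001)]
[[np.float64(-0.8), np.float64(0.2), np.float64(19.3)], np.float64(0.001)]
```

View pics/w8.png

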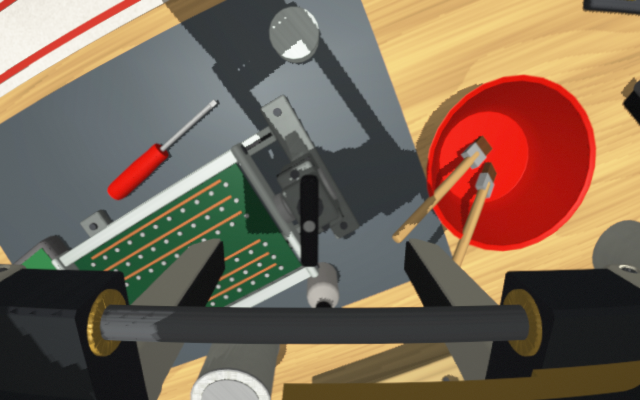

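send_rows --targets '[[1,[-3,-1.5,25],0],[1,[-3,-1,32],0],[1,[0,0,25],0],[1,[0,0,12],0],[-1,[0,0,2],0],[-1,[0,0,0],0],[-1,[0,0,0],0],[-1,[0,0,0],0],[-1,[0,0,0],0],[-1,[0,0,0],0],[-1,[0,0,0],0],[-1,[0,0,0],0]]' --newtons 40

```text
t: 15.95
tool_pos: [0.5423, 0.1718, 0.2021]
orientation: [0.642, 3.075, 0.0]
force: [-0.5, 0.1, 0.8]
opening: 0.0335
```

send_rows --targets '[[-1,[0,0,0],0],[-1,[0,0,0],0],[-1,[0,0,0],0],[-1,[0,0,0],0]]'

```text
t: 16.35
tool_pos: [0.5429, 0.1733, 0.2021]
orientation: [0.641, 3.074, 0.004]
force: [4.7, 7.5, -3.0]
opening: 0.0126
```

```bash
python3 - <<'E'
from h import *
s=robot.read_state(); M=Rm(s['orientation']);print(s['t'],s['tool_pos'],s['opening'],s['force'],s['wrist_torque'],np.arctan2(M[1,1],M[0,1]))
E
```

```text
16.35 [0.54292401 0.1732893  0.20205131] 0.012562402517143682 [ 4.70457853  7.51672545 -3.04772433] [ 1.04066548 -0.70905738  0.07131321] 1.1598436195124098
```

send_rows --targets '[[-1,[0,1.3,0],0.05],[-1,[0,0,0],0.1],[-1,[0,0,0],0.1],[-1,[0,0,0],0.1],[-1,[0,0,0],0.1],[-1,[0,0,0],0.1],[-1,[0,0,0],0.1],[-1,[0,0,0],0.1],[-1,[0,0,0],0.1],[-1,[0,0,0],0.1],[-1,[0,0,0],0.1],[-1,[0,0,0],0.1]]'

```text
t: 17.55
tool_pos: [0.5415, 0.1724, 0.202]
orientation: [-2.215, -2.226, 0.005]
force: [-8.0, -3.6, 5.3]
opening: 0.0126
```

```bash
cat > st.py <<'E'
from h import *
s=robot.read_state(); M=Rm(s['orientation']);print(s['t'],s['tool_pos'],s['opening'],s['force'],s['wrist_torque'],np.arctan2(M[1,1],M[0,1]))
E
python3 st.py
```

```text
17.55 [0.54149042 0.17240708 0.20196515] 0.012601877506466963 [-8.01377449 -3.63401656  5.29414885] [-0.63824959  1.52433426  0.13140067] 0.0050286584687757735
```

send_rows --targets '[[-1,[0,-1,0],0.05],[-1,[0,0,0],0.03],[-1,[0,0,0],0]]'

```text
t: 17.85
tool_pos: [0.5414, 0.1724, 0.202]
orientation: [2.299, 2.141, -0.002]
force: [-3.1, -3.7, 1.6]
opening: 0.0129
```

```bash
python3 st.py
```

```text
17.85 [0.54139361 0.17243607 0.2020047 ] 0.012890262052100556 [-3.05043896 -3.70584499  1.62111642] [-0.68289231  0.75024677  0.67785725] -0.07104797275667049
```

send_rows --targets '[[-1,[0,0,0],0.03],[-1,[0,0,0],0]]'

```text
t: 18.05
tool_pos: [0.5414, 0.1724, 0.202]
orientation: [2.33, 2.107, -0.003]
force: [-4.5, -4.0, 2.9]
opening: 0.0136
```

```bash
python3 st.py
```

```text
18.05 [0.54139633 0.17241912 0.20201975] 0.013582585179967908 [-4.50237731 -4.02277546  2.86315798] [-0.7479022   0.7734727   0.92625682] -0.10036277054317017
```

send_rows --targets '[[1,[0,0,0],0],[1,[0,0,0],0],[1,[0,0,0],0],[1,[0,0,-20],0],[1,[0,0,-35],0],[1,[0,0,-45],0],[1,[0,0,0],0]]'

```text
t: 18.75
tool_pos: [0.5447, 0.1737, 0.3099]
orientation: [2.326, 2.103, 0.016]
force: [1.5, 0.1, 0.6]
opening: 0.0645
```

```bash
python3 st.py; python3 - <<'E'
from h import *
c=snap('wrist','w9.png')
q=optics.cut_out('wrist','lock_grip')
for x in q[:1]:
    m=x['region'].astype(np.uint8); print(x['confidence'],x['point'],cv2.minAreaRect(cv2.findNonZero(m)))
E
```

```text
18.75 [0.54465319 0.17369433 0.30989049] 0.0645379279573656 [1.50944187 0.14845223 0.62942951] [-0.08128098  0.06770918 -0.02683724] -0.10077110989805459
0.91 [306.9, 202.9] ((308.0, 205.5), (87.0, 26.0), 90.0)
```

View pics/w9.png

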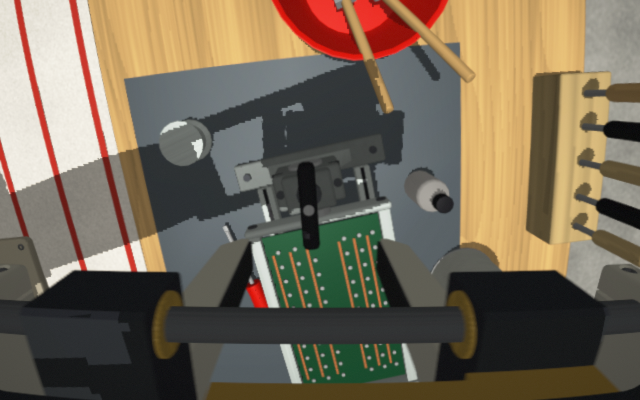

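send_rows --targets '[[1,[10,-30,-20],0],[1,[25,-30,-10],0],[1,[35,-30,0],0],[1,[35,-30,0],0],[1,[35,-30,0],0],[1,[35,-30,0],0],[1,[35,-30,0],0],[1,[0,0,0],0],[1,[0,0,0],0]]'

```text
t: 19.75
tool_pos: [0.3531, 0.4033, 0.3302]
orientation: [2.328, 2.109, -0.004]
force: [0.0, -0.3, -0.2]
opening: 0.0931
```

```bash
python3 st.py; python3 - <<'E'
from ov import *
c=snap('side','s10.png'); t=snap('top','t10.png')
ov(c,'s10.png','ov10s.png',3.1416,(245,120,405,275),3.8)
ov(t,'t10.png','ov10t.png',3.1416,(210,130,420,260),3.8)
E
```

```text
19.75 [0.353068   0.40331921 0.33016764] 0.09309449161924956 [ 0.03696357 -0.31564941 -0.15462358] [-0.13134429  0.03720904 -0.02680411] -0.09827370857269188
```

View pics/ov10s.png

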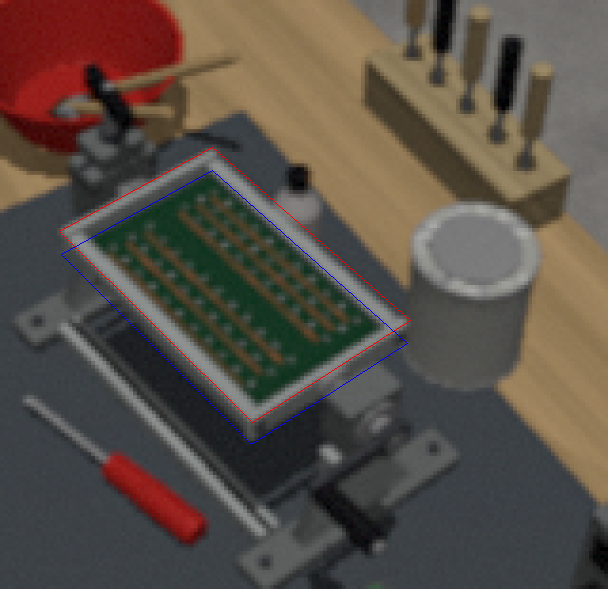

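View pics/ov10t.png

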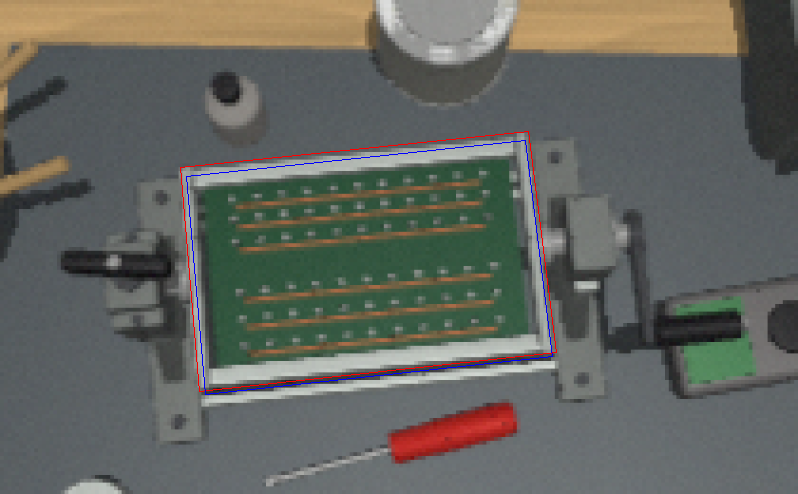

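```bash
python3 - <<'E'
from h import *
from scipy.optimize import least_squares
ct=optics.read_camera('top'); cs=optics.read_camera('side')
a=cv2.imread('pics/s10.png')[215:285,310:380]; cv2.imwrite('pics/g.png',cv2.resize(a,None,fx=7,fy=7,interpolation=3))
for n in ('top','side'):
    q=optics.cut_out(n,'crank_grip'); print(n,[(x['confidence'],x['point']) for x in q[:2]])
q=optics.cut_out('top','lock_grip'); print([(x['confidence'],x['point']) for x in q[:2]])
E
```

```text
top [(0.76, [393.2, 214.6])]
side [(0.7, [336.6, 255.4])]
[(0.62, [241.1, 200.2]), (0.49, [324.8, 241.0])]
```

View pics/g.png

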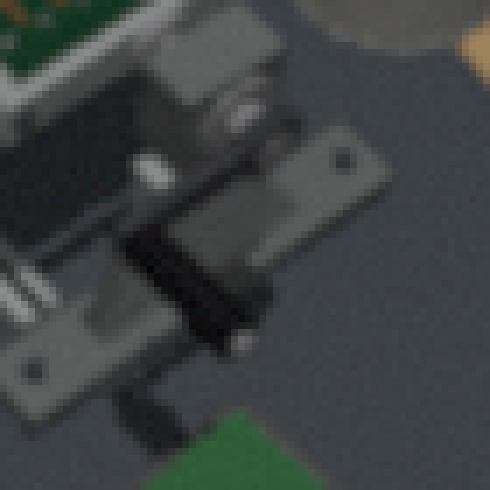

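```bash
python3 - <<'E'
from h import *
from scipy.optimize import least_squares
ct=optics.read_camera('top'); cs=optics.read_camera('side')
T=lambda x,y:(210+x/3.8-.4,130+y/3.8-.4); S=lambda x,y:(225+x/3.7-.4,125+y/3.7-.4)
def W(p,P):
    x,y,w=p[:3]; c,s=np.cos(w),np.sin(w); return np.array([x+c*P[0]-s*P[1],y+s*P[0]+c*P[1],P[2]])
def g(a,y=-.217): return [.068*np.cos(a),y,.135+.068*np.sin(a)]
L=lambda p:[0,.15,.229]
obs=[(ct,T(115,263),L),(cs,S(182,76),lambda p:[0,.15,.225]),
(ct,T(676,127),lambda p:g(p[3])),(cs,S(557,380),lambda p:g(p[3])),
(ct,T(699,328),lambda p:g(p[4])),(cs,(336.2,256.),lambda p:g(p[4])),
(ct,(393.2,214.6),lambda p:g(p[4]))]
f=lambda p:np.concatenate([proj(c,W(p,h(p)))[0]-np.array(u) for c,u,h in obs])
r=least_squares(f,[.558,.025,.122,.19,3.14],x_scale=.1); print(r.x,f(r.x).round(1))
J=r.jac; print(np.sqrt(np.diag(np.linalg.inv(J.T@J)))*.7)
E
```

```text
[0.55883454 0.02590542 0.12175478 0.19879712 3.13337455] [-0.2 -0.2 -0.7 -1.5 -0.1  0.1  0.1 -0.   0.1 -0.2  1.   0.1  0.5  1.1]
[0.00084968 0.00072317 0.00421122 0.05225455 0.04403728]
```

```bash
python3 -c "
from h import *
print(ticket.close_job())"
```

```text
the job is handed in; nothing more can be done
None
```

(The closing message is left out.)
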